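# Press the soldering block home in its bench holder

## Robot

A 6-joint arm with a two-finger parallel gripper is mounted at the origin on the work surface. World frame = base frame: x ahead of the robot, y to its left, z up, the work surface at z = 0. Lengths are in m, angles in rad, forces in N, time in s.
With the tool pointing down it reaches from about 0.35 to 0.975 m from the base axis. Payload 4.9 kg.
Tool frame: the origin (TCP) lies at the very end of the fingers, on their centre line; the grasp point (between the pads) lies 19 mm behind it; z points along the fingers, x is the direction in which the jaws open and shut, and the axes are right-handed (so a half turn about z gives the same grasp; the last joint's range is limited). The gripper opens to 85 mm and grips with 20 to 120 N. Pads are 22 mm wide; open, the fingers measure 114 mm over their backs; the gripper's body (76 mm by 85 mm) begins 54 mm behind the grasp point. The pads swing forward as they close: fully open they stand 13 mm farther back than shut.
Start: joints at [-1.433, 0.053, 1.613, -0, 1.476, -0.119], TCP at [0.159, -0.604, 0.198] pointing down, gripper open.
Joint ranges: [-3.01, 3.01], [-1.01, 2.22], [0.06, 2.58], [-1.02, 4.17], [0.09, 2.62], [-3.14, 3.14]. Speed limits (rad/s): [2.57, 2.57, 3.14, 3.14, 3.14, 3.14].

## Interface

Orientations are given as a rotation vector (axis times angle).
In Python, from station import ctrl gives the robot as it stands.
- The arm moves only by the shell command python3 -m handwheel 'ROWS' [OPENING] [FORCE]. ROWS is a JSON object of lists of equal length, an entry for each row: "offset": the shift along the world's x, y, z in units of 40 mm (1.0 is 40 mm), a list of three; "roll": the turn about the world's z in units of 6 degrees (1.0 is 6 degrees). A call has exactly 10 rows; each row is the pose to reach, as a shift and turn from the pose commanded when the call began; what a row does not reach only later rows make up. A row lasts 1/10 s, in which the tool goes at most 50 mm and 8.59 degrees, less where a joint would pass 70% of its speed; a pose out of reach is approached as far as the arm can. A call with a gripper value outside its range is refused whole. OPENING is the finger opening in mm, from 0 to 85.4, set as the call begins (- or left out, the last holds). The fingers move at their own pace and stop on an object; FORCE is the grip in N (left out, the last holds). Time passes only in rows, so rows that repeat a pose let the fingers close, or fill a call up. It gives the time, the measured TCP pose, the force and the opening at its end, in the units of the state.
- ctrl.get_obs(): the state, without advancing time (a new reading comes with each control period).
- ctrl.get_image(name): name is "scene" or "top" or "wrist"; returns a dict with "img" (400x640x3 uint8, red, green, blue), "fx", "fy", "cx", "cy" (pixels), "T" (4x4, takes a point from camera to world coordinates). Camera axes: x right, y down, z forward; pixel columns grow to the right and rows downward; lengths in m; the calibration is good to about 2 mm. A picture is of the moment at which its call begins. There is no depth.
- ctrl.finish_job(): hands the job in, once; it reports no verdict.
The state is a dict: "t": time; "q": joint angles; "dq": joint speeds; "effort": joint torques, N m; "tool_pos": TCP position; "tool_rot": TCP orientation; "contact_force": force on the tool from outside, world axes, zero at the start; "wrist_torque": the same for the moment, N m; "opening": finger opening in m.
Only numpy, scipy, OpenCV 4.12 (cv2) and the standard library are available. Lean on these libraries where they do the work, as an engineer would, in place of code of your own. Each camera call takes 0.05 s, during which the arm holds its last target.

## Task

Lift the white ceramic soldering block off the freely spinning turntable and lay it squarely in the mouth of the black iron holder's recess, where the sprung rollers in its two ends hold it up, and let go of it there. Then press it down from above, both ends all the way home, so that its face lies flush with the rim of the holder, and take the hand away. Leave the other things on the bench where they are.

Things in the scene. Friction and masses are not known exactly. Their poses are not given: they have to be found in the camera images.
- block: Off-white ceramic soldering block with a grid of small dark holes in its face: 110 mm long (its x), 56 wide (its y), 24 thick, 0.14 to 0.28 kg. Lower edges bevelled 5 mm at 45 degrees, so only the upper 19 mm of the sides are upright. Origin at the centre of the underside, z up. Starts face up on the turntable, off its centre, at any angle. Turned end for end it is the same.
- block_top (a point): Centre of the block's upper face, 24 mm above its origin; axes as the block's.
- turntable: Soldering turntable fixed on the bench: iron foot and plain steel disc 180 mm across, its upper face 55 mm above the bench. The disc spins freely, without stop or brake, about the upright axis through this origin (centre of the foot, at bench level).
- holder: Black iron block holder screwed to the bench: 180 mm long (its x), 104 wide (its y), 34 high, z up, origin at the centre of its underside. In its top is a centred recess, 114 mm along x, 59 along y, 24 deep, with a 2.5 mm bevel round its mouth: 2 mm play at each end of the block, 1.5 at each side, either way round. One thumb notch, 40 mm wide, 12 deep, cut through the middle of the -y long wall.
- holder_rim (a point): Centre of the recess mouth at the height of the rim, 34 mm above the bench; axes as the holder's. When the block is home on the recess floor, block_top coincides with this point. A block laid in the mouth rests on the two rollers with its face about 12 mm above the rim.
- catch_a (a joint): Sprung steel roller in the recess's +x end wall: 12 mm thick, 48 long, lying along y, its axis 12 mm below the rim. At 0 it stands 4.5 mm out of the wall; the value (m) grows as it is pushed back (2.5 mm with the block centred). Pressing an end of the block (35 to 40 mm from its middle) past its roller takes 6 to 12 N. Pressed in the middle, one end goes down first; the other may then stick until pressed itself.
- catch_b (a joint): The same roller in the -x end wall. Past the first 4 mm or so the rollers still grip the block's ends, so it stays where it is left, often with one end high, and must be pressed on, a few N more, until both ends stop on the recess floor.
- charcoal: Bystander, loose: black charcoal block lying flat, 110 x 56 x 24 mm, origin under its centre, x along its length.
- flux_jar: Bystander, loose: round flux jar with a blue cap, 52 mm across, 66 mm tall, origin under its centre.
- borax_dish: Bystander, loose: flat white ceramic borax dish, 72 mm across, 20 mm tall, origin under its centre.
- wood_block: Bystander, loose: pale wooden block, 130 x 60 x 40 mm, lying flat, origin under its centre, x along its length.
- third_hand: Bystander, loose: tweezer stand: iron foot 68 mm across, upright rod to 88 mm height, tweezers reaching 95 mm along -x; origin under the foot's centre.
Not all that is in view belongs to the job. Leave any purple look-alike of the block alone. Leave any orange look-alike of the turntable alone.

How it is judged:
On the way, in this order (a step that is already met when the one before it is completed fails the run):
1. the block is lifted clear of the turntable (15 mm or more above its disc) (z of block in the frame of turntable above 0.07 m and contact force between block and turntable below 0.1 N), for 0.1 s.
2. the block rests in the mouth of the recess on the rollers, its face 7 to 16 mm above the rim, nearly level and centred, let go by the fingers (z of block_top in the frame of holder_rim between 0.007 and 0.016 m and horizontal distance between block_top and holder_rim below 0.006 m and angle between block's own z axis and vertical below 0.08 rad and contact force between block and holder above 0.3 N and contact force between the fingers and block below 0.1 N), for 0.1 s.
At the end, for the whole second after the job is handed in: The block lies in the holder's recess with its face flush with the rim (no more than 2 mm proud and 3 mm deep, centred within 4 mm, level within 0.03 rad, in line with the recess within 0.06 rad), at rest and not touched by the fingers (z of block_top in the frame of holder_rim between -0.003 and 0.002 m and horizontal distance between block_top and holder_rim below 0.004 m and angle between block's own z axis and vertical below 0.03 rad and angle between the x axis of block and the x axis of holder, either way round below 0.06 rad and linear speed of block below 0.01 m/s and contact force between the fingers and block below 0.1 N).
It fails at once if another thing on the bench is shifted by more than 30 mm (distance of any of charcoal, flux_jar, borax_dish, wood_block, third_hand from where it was at the start of the episode above 0.03 m).
It also fails if it takes over 51 s, if anything falls off the work surface, if the arm or the gripper's body presses on something with over 40 N, if the wrist force passes 120 N, or if a joint passes its speed limit or range.

## Working session

There is one attempt and no reset: what is moved stays moved. The work goes in short steps, Python scripts to look and compute and a shell command to move; the robot and the scene stay as the last step left them, time stands still between calls to the robot, and variables do not carry over. Pictures are saved under pics/ and viewed, and the job is handed in when it is done.

```bash
mkdir -p pics; ls; cat > h.py <<'E'
from station import ctrl
import numpy as np, cv2
def grab(n,f):
    d=ctrl.get_image(n); cv2.imwrite('pics/'+f,d['img'][:,:,::-1]); np.savez('pics/'+f+'.npz',**d); return d
def ray(d,u,v,z):
    T=np.array(d['T']);r=T[:3,:3]@np.array([(u-d['cx'])/d['fx'],(v-d['cy'])/d['fy'],1.]);o=T[:3,3]
    return o+r*(z-o[2])/r[2]
E
python3 - <<'E'
from h import *
for n in('top','scene','wrist'):
    d=grab(n,n+'0.png');print(n,np.round(d['T'],3).tolist(),d['fx'])
print(ctrl.get_obs())
E
```

```text
pics
top [[0.025, -0.995, 0.094, 0.334], [-1.0, -0.025, 0.004, -0.003], [-0.002, -0.094, -0.996, 1.563], [0.0, 0.0, 0.0, 1.0]] 408.27250351089737
scene [[0.67, 0.504, -0.545, 1.217], [0.742, -0.462, 0.486, -0.659], [-0.007, -0.73, -0.684, 0.993], [0.0, 0.0, 0.0, 1.0]] 440.3078956086051
wrist [[0.253, -0.917, -0.307, 0.238], [-0.967, -0.241, -0.078, -0.583], [-0.002, 0.317, -0.948, 0.373], [0.0, 0.0, 0.0, 1.0]] 299.02464297429754
{'t': 0.15, 'q': array([-1.43301233e+00,  5.32030490e-02,  1.61398586e+00, -1.40749674e-05,
        1.47599301e+00, -1.18969967e-01]), 'dq': array([-0.00047594, -0.0024634 , -0.00324583,  0.00111742,  0.0001549 ,
        0.00031889]), 'effort': array([ 4.61481231e-04, -3.94246817e+01, -3.70721412e+01, -4.62524918e-05,
        4.72098385e-03, -1.20107904e-05]), 'tool_pos': array([ 0.15865344, -0.60396918,  0.19694248]), 'tool_rot': array([-2.48668784e+00,  1.91808618e+00,  1.79654542e-03]), 'contact_force': array([-0.16964441, -0.78759127, -0.20986329]), 'wrist_torque': array([0.00437087, 0.02378531, 0.00193145]), 'opening': 0.08513951041008519}
```

View pics/top0.png

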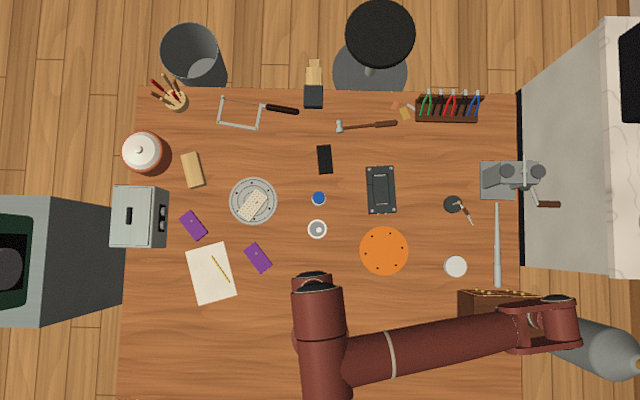

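View pics/scene0.png

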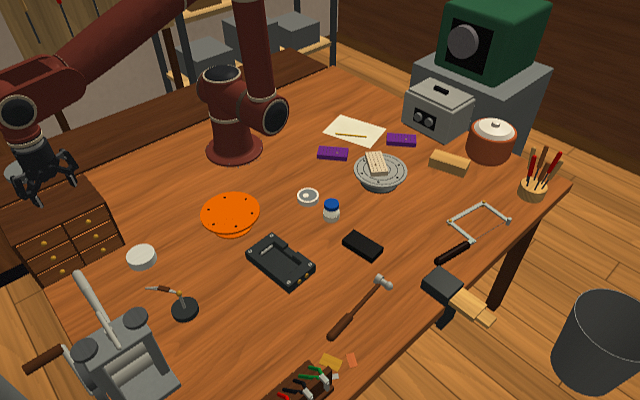

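View pics/wrist0.png

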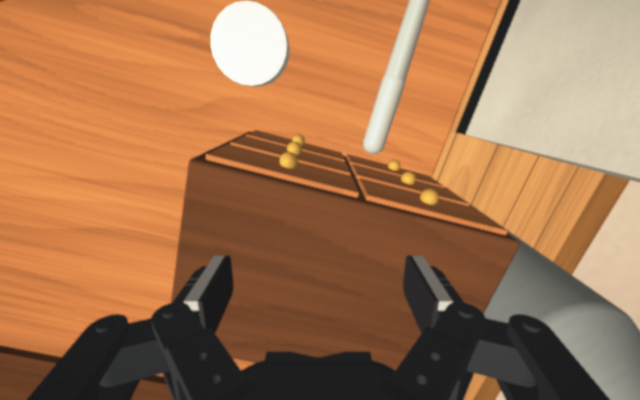

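The top view shows the block on the grey turntable near pixel (252,206) and the holder at (381,190). The orange disc and the purple blocks are decoys. Next I enlarge both and measure them.

```bash
python3 - <<'E'
from h import *
def ld(f):
    z=np.load('pics/'+f+'.npz');return {k:z[k] for k in z.files}
for f,b,hh in(('top0.png',(215,165,290,235),(350,150,412,228)),('scene0.png',(345,140,415,200),(235,225,325,300))):
    d=ld(f);im=d['img']
    for nm,(x0,y0,x1,y1) in(('b',b),('h',hh)):
        c=im[y0:y1,x0:x1,::-1];cv2.imwrite('pics/'+f[:3]+nm+'.png',cv2.resize(c,None,fx=7 if f[0]=='t' else 7,fy=7,interpolation=cv2.INTER_CUBIC))
    x0,y0,x1,y1=b
    c=im[y0:y1,x0:x1].astype(int)
    m=((c[...,0]>c[...,2]+18)&(c[...,0]>150)&(c[...,0]-c[...,2]<75)).astype(np.uint8)
    m=cv2.morphologyEx(m,cv2.MORPH_CLOSE,np.ones((3,3)))
    cs,_=cv2.findContours(m,cv2.RETR_EXTERNAL,cv2.CHAIN_APPROX_NONE)
    q=max(cs,key=cv2.contourArea);print(f,cv2.contourArea(q),cv2.minAreaRect(q))
    P=np.array([ray(d,u+x0,v+y0,.079)[:2] for u,v in q[:,0]],np.float32)
    print('block',cv2.minAreaRect(P*1000))
    x0,y0,x1,y1=hh
    c=im[y0:y1,x0:x1].astype(int)
    m=((c.max(2)<95)&(c.max(2)-c.min(2)<30)).astype(np.uint8)
    m=cv2.morphologyEx(m,cv2.MORPH_CLOSE,np.ones((3,3)))
    cs,_=cv2.findContours(m,cv2.RETR_EXTERNAL,cv2.CHAIN_APPROX_NONE)
    q=max(cs,key=cv2.contourArea)
    P=np.array([ray(d,u+x0,v+y0,.034)[:2] for u,v in q[:,0]],np.float32)
    print('holder',cv2.minAreaRect(P*1000))
E
```

```text
top0.png 485.5 ((36.54999923706055, 40.849998474121094), (23.71708106994629, 37.94732666015625), 18.434947967529297)
block ((471.4161376953125, 259.8017272949219), (86.90809631347656, 138.3389129638672), 73.7646255493164)
holder ((550.8776245117188, -217.08387756347656), (178.34254455566406, 103.65703582763672), 4.620285987854004)
scene0.png 1350.0 ((34.79999923706055, 29.099998474121094), (52.17757797241211, 34.46882247924805), 18.434947967529297)
block ((511.8465270996094, 241.20053100585938), (170.4326934814453, 173.9808349609375), 13.524070739746094)
holder ((562.216796875, -222.17886352539062), (195.01686096191406, 115.39218139648438), 4.870993614196777)
```

```bash
python3 - <<'E'
import cv2,numpy as np
a=[cv2.imread('pics/'+x) for x in('topb.png','toph.png')]
a=[cv2.resize(x,(400,int(x.shape[0]*400/x.shape[1]))) for x in a]
h=max(x.shape[0] for x in a)
cv2.imwrite('pics/m1.png',np.hstack([cv2.copyMakeBorder(x,0,h-x.shape[0],0,0,0) for x in a]))
E
```

```text
(no output)
```

View pics/m1.png

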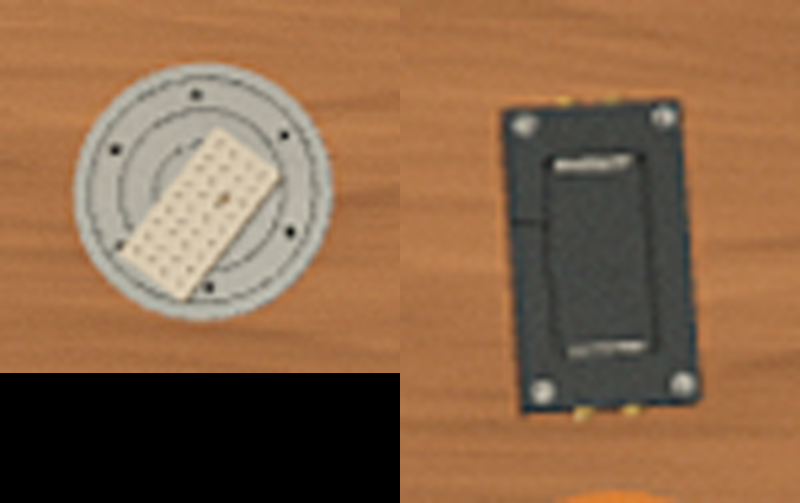

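```bash
python3 - <<'E'
from h import *
z=np.load('pics/top0.png.npz');d={k:z[k] for k in z.files}
B=[(213,125),(283,175),(187,300),(118,255)]
P=np.array([ray(d,215+u/5.333-.4,165+v/5.333-.4,.079)[:2] for u,v in B]);print(P,P.mean(0))
e=(P[0]-P[3]+P[1]-P[2])/2;print('len',np.linalg.norm(e),'yaw',np.degrees(np.arctan2(e[1],e[0])))
print('holder by disc?',ray(d,253,201,.055))
H=[(502,107),(680,98),(701,402),(521,414)]
P=np.array([ray(d,350+(u-400)/6.45-.4,150+v/6.45-.4,.034)[:2] for u,v in H]);print(P.mean(0))
e=(P[0]-P[3]+P[1]-P[2])/2;print('len',np.linalg.norm(e),'yaw',np.degrees(np.arctan2(e[1],e[0])))
from scipy.spatial.transform import Rotation as R
o=ctrl.get_obs();M=R.from_rotvec(o['tool_rot']).as_matrix();print(M.round(3))
z=np.load('pics/wrist0.png.npz')
X=np.eye(4);X[:3,:3]=M;X[:3,3]=o['tool_pos'];print((np.linalg.inv(X)@z['T']).round(4))
E
```

```text
[[0.53711131 0.25164945]
 [0.50371498 0.20221693]
 [0.41626751 0.26450763]
 [0.44587908 0.3129775 ]] [0.47574322 0.25783788]
len 0.10863704235127532 yaw -34.67724954403652
holder by disc? [0.49170722 0.25952107 0.055     ]
[ 0.55125348 -0.21731044]
len 0.18059825320689848 yaw 4.370832167721398
[[ 0.254 -0.967 -0.   ]
 [-0.967 -0.254  0.002]
 [-0.002 -0.    -1.   ]]
[[ 1.000e+00 -3.000e-04 -7.000e-04 -6.000e-04]
 [ 5.000e-04  9.484e-01  3.172e-01 -8.230e-02]
 [ 5.000e-04 -3.172e-01  9.484e-01 -1.762e-01]
 [ 0.000e+00  0.000e+00  0.000e+00  1.000e+00]]
```

Block is at about (0.476, 0.258) with yaw -34.7°, and the holder at (0.551, -0.217) with yaw 4.4°. I swing over the holder first for a closer look.

```bash
python3 -m handwheel '{"offset":[[0.6,0.6,0.2],[1.5,1.5,0.5],[2.4,2.4,0.8],[3.3,3.3,1.1],[4.2,4.2,1.3],[5.1,5.1,1.3],[6,6,1.3],[6.9,6.9,1.3],[7.6,7.6,1.3],[8,8,1.3]],"roll":[1,2.3,3.6,4.9,6.2,7.5,8.8,10.1,11.3,12]}' 85 40
python3 - <<'E'
from h import *
grab('wrist','w1.png');print(ctrl.get_obs()['t'])
E
```

```text
t: 1.15
tool_pos: [0.4807, -0.2813, 0.2496]
tool_rot: [-3.14, 0.078, -0.0]
contact_force: [0.3, -0.3, -0.0]
opening: 0.085
1.2
```

View pics/w1.png

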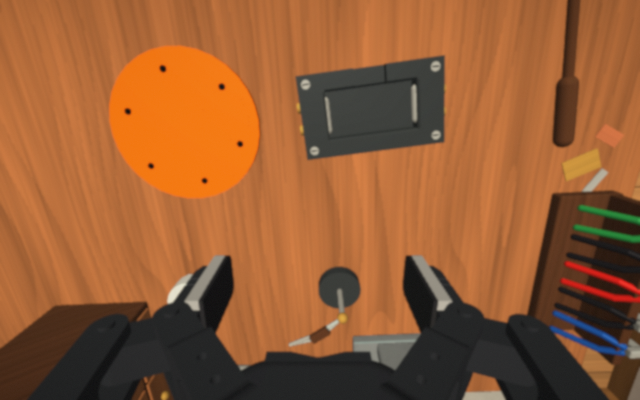

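The holder's top lies at pixels x 297–445, y 56–159, with screws near (305,85), (435,66), (436,134) and (314,151). I measure from the screws and the outline.

```bash
python3 - <<'E'
from h import *
z=np.load('pics/w1.png.npz');d={k:z[k] for k in z.files};im=d['img'].astype(int)
S=[]
for u,v in[(305,85),(435,66),(436,134),(314,151)]:
    c=im[v-7:v+8,u-7:u+8].max(2);w=np.clip(c-110,0,None)*((im[v-7:v+8,u-7:u+8].max(2)-im[v-7:v+8,u-7:u+8].min(2))<30)
    yy,xx=np.mgrid[-7:8,-7:8];S.append((u+(w*xx).sum()/w.sum(),v+(w*yy).sum()/w.sum()))
print(np.round(S,1))
P=np.array([ray(d,u,v,.034)[:2] for u,v in S]);print('screws',P.mean(0),np.linalg.norm(P[0]-P[1]),np.linalg.norm(P[1]-P[2]))
e=P[1]-P[0]+P[2]-P[3];print(np.degrees(np.arctan2(e[1],e[0])))
m=((im.max(2)<100)&(im.max(2)-im.min(2)<25)).astype(np.uint8);m[:, :280]=0;m[:,460:]=0;m[175:]=0;m[:40]=0
m=cv2.morphologyEx(m,cv2.MORPH_CLOSE,np.ones((5,5)))
q=max(cv2.findContours(m,0,1)[0],key=cv2.contourArea)
P=np.array([ray(d,u,v,.034)[:2] for u,v in q[:,0]],np.float32)
print(cv2.minAreaRect(P*1000))
cv2.imwrite('pics/w1z.png',cv2.resize(d['img'][45:170,285:460,::-1],None,fx=4,fy=4,interpolation=cv2.INTER_CUBIC))
print(ctrl.get_obs()['tool_pos'])
E
```

```text
[[305.   84.1]
 [435.1  65.8]
 [435.7 134.5]
 [314.1 150.4]]
screws [ 0.55277157 -0.21675037] 0.1583813620515128 0.08226370908846341
4.555033243495066
((552.5001831054688, -216.70147705078125), (177.55824279785156, 101.10554504394531), 4.526371955871582)
[ 0.4818836  -0.27999303  0.24949185]
```

View pics/w1z.png

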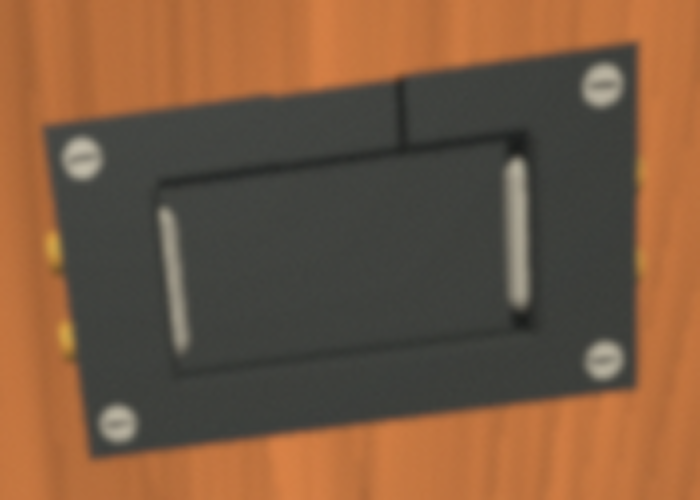

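The zoom confirms it: screws and outline agree on centre (0.5526, -0.2168), yaw 4.5°. On to the block.

```bash
python3 -m handwheel '{"offset":[[0,0.8,0],[0,2,0],[0,3.2,0],[0,4.4,0],[0,5.6,0],[0,6.8,0],[0,8,0],[0,9.2,0],[0,10.2,0],[0,11,0]],"roll":[1,2,3,4,5,6,7,8,9,9.8]}'
python3 - <<'E'
from h import *
grab('wrist','w2.png');print(ctrl.get_obs())
E
```

```text
t: 2.2
tool_pos: [0.4782, 0.1574, 0.2496]
tool_rot: [-2.777, -1.469, 0.0]
contact_force: [0.3, -1.0, 0.5]
opening: 0.0849
{'t': 2.25, 'q': array([ 0.17460357, -0.26742171,  1.82360033,  0.00344911,  1.5855398 ,
       -0.80392111]), 'dq': array([-0.07274178, -0.01506049,  0.01431891, -0.04673966,  0.01701155,
        0.03508703]), 'effort': array([-3.61047193e+00, -2.56879181e+01, -3.77869248e+01, -7.33254533e-01,
        2.56422831e-02, -6.22982439e-02]), 'tool_pos': array([0.4778629 , 0.16073629, 0.24957089]), 'tool_rot': array([-2.77005363e+00, -1.47498011e+00, -1.48717311e-03]), 'contact_force': array([-2.93314845,  1.36298248,  0.15827396]), 'wrist_torque': array([0.03220655, 0.00685297, 0.00502183]), 'opening': 0.08527510657134504}
```

View pics/w2.png

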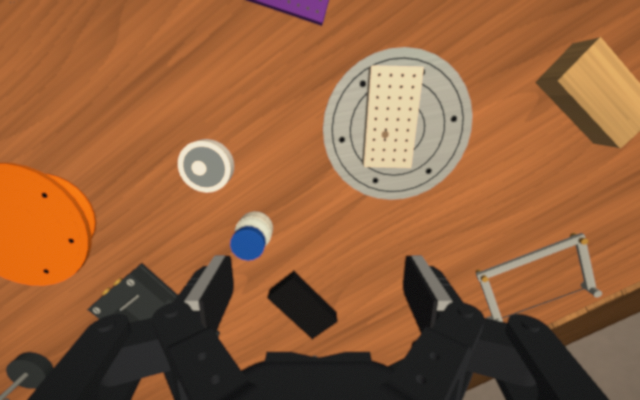

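The block's face has corners near (371,66), (424,68), (413,167) and (365,166), with a dark spot at (385,134). I fit it by mask.

```bash
cat >> h.py <<'E'
def block(d,box,z):
    im=d['img'].astype(int);x0,y0,x1,y1=box
    m=np.zeros(im.shape[:2],np.uint8);c=im[y0:y1,x0:x1]
    m[y0:y1,x0:x1]=(c[...,0]-c[...,2]>22)&(c[...,0]>190)&(c[...,0]-c[...,2]<75)
    m=cv2.morphologyEx(m,cv2.MORPH_CLOSE,np.ones((7,7)))
    q=max(cv2.findContours(m,0,1)[0],key=cv2.contourArea)
    P=np.array([ray(d,u,v,z)[:2] for u,v in q[:,0]],np.float32)
    r=cv2.minAreaRect(P*1000);print('px',cv2.boundingRect(q),'rect',r);return r
E
python3 - <<'E'
from h import *
z=np.load('pics/w2.png.npz');d={k:z[k] for k in z.files}
print(d['img'][100,400],d['img'][100,390],d['img'][70,360])
block(d,(330,50,460,190),.079)
P=np.array([ray(d,u,v,.079)[:2] for u,v in[(371,66),(424,68),(413,167),(365,166)]]);print(P.mean(0),np.linalg.norm(P[1]-P[2]),np.linalg.norm(P[0]-P[1]))
e=P[1]-P[2]+P[0]-P[3];print(np.degrees(np.arctan2(e[1],e[0])))
E
```

```text
[226 205 165] [230 212 171] [177 172 154]
px (364, 65, 60, 104) rect ((477.19964599609375, 261.1214294433594), (57.798580169677734, 112.36666107177734), 54.348514556884766)
[0.47783339 0.26113672] 0.10783616246416854 0.05678048170749364
145.251684628026
```

```bash
python3 -m handwheel '{"offset":[[0,1,0],[0,2,0],[0,2.62,-0.4],[0,2.62,-1.2],[0,2.62,-2],[0,2.62,-2.8],[0,2.62,-3.4],[0,2.62,-3.8],[0,2.62,-4],[0,2.62,-4]],"roll":[-0.05,-0.05,-0.05,-0.05,-0.05,-0.05,-0.05,-0.05,-0.05,-0.05]}'
python3 - <<'E'
from h import *
grab('wrist','w3.png');print(ctrl.get_obs()['tool_pos'])
E
```

```text
t: 3.25
tool_pos: [0.4784, 0.2599, 0.0891]
tool_rot: [-2.784, -1.455, 0.003]
contact_force: [-0.2, -0.9, 0.3]
opening: 0.0852
[0.47917409 0.26025311 0.0903951 ]
```

View pics/w3.png

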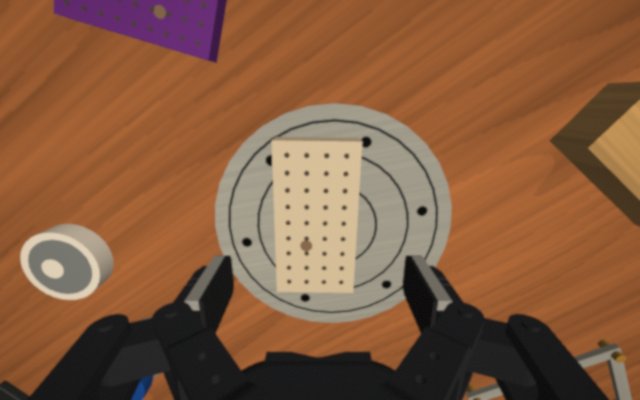

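The block fills pixels (272–362, 140–293), centred between the fingers. I re-measure.

```bash
python3 - <<'E'
from h import *
z=np.load('pics/w3.png.npz');d={k:z[k] for k in z.files}
block(d,(240,125,390,310),.079)
E
```

```text
px (272, 141, 90, 152) rect ((476.607177734375, 260.0367736816406), (56.1644172668457, 109.95680236816406), 54.17802047729492)
```

```bash
python3 -m handwheel '{"offset":[[-0.05,-0.02,-0.1],[-0.05,-0.02,-0.25],[-0.05,-0.02,-0.4],[-0.05,-0.02,-0.5],[-0.05,-0.02,-0.58],[-0.05,-0.02,-0.6],[-0.05,-0.02,-0.6],[-0.05,-0.02,-0.6],[-0.05,-0.02,-0.6],[-0.05,-0.02,-0.6]],"roll":[-0.1,-0.17,-0.17,-0.17,-0.17,-0.17,-0.17,-0.17,-0.17,-0.17]}'
python3 -m handwheel '{"offset":[[0,0,0],[0,0,0],[0,0,0],[0,0,0],[0,0,0],[0,0,0],[0,0,0],[0,0,0],[0,0,0],[0,0,0]],"roll":[0,0,0,0,0,0,0,0,0,0]}' 50 45
python3 - <<'E'
from h import *
grab('wrist','w4.png');print(ctrl.get_obs()['tool_pos'])
E
```

```text
t: 4.3
tool_pos: [0.4769, 0.2596, 0.0661]
tool_rot: [2.797, 1.431, 0.001]
contact_force: [-0.2, 0.1, -1.2]
opening: 0.0851
t: 5.3
tool_pos: [0.4767, 0.2595, 0.0659]
tool_rot: [2.797, 1.431, 0.0]
contact_force: [-0.5, -0.1, 0.4]
opening: 0.0495
[0.47673687 0.25948313 0.0659055 ]
```

View pics/w4.png

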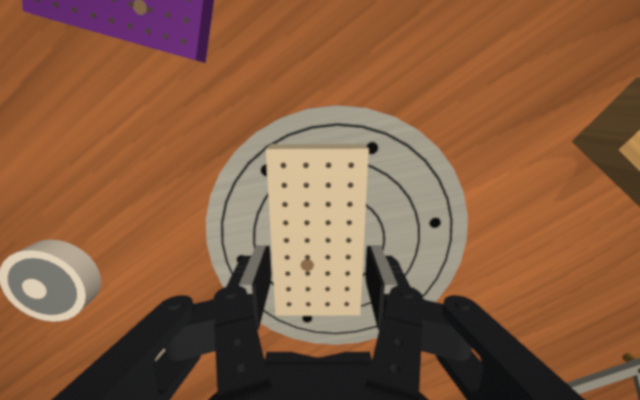

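The opening reads 49.5, which is the commanded value and less than the block's 56 mm, so I can't yet say it grips. I zoom in and command a tighter opening.

```bash
python3 -m handwheel '{"offset":[[0,0,0],[0,0,0],[0,0,0],[0,0,0],[0,0,0],[0,0,0],[0,0,0],[0,0,0],[0,0,0],[0,0,0]],"roll":[0,0,0,0,0,0,0,0,0,0]}' 30 45
python3 - <<'E'
from h import *
d=grab('wrist','w5.png');print(ctrl.get_obs()['tool_pos'])
cv2.imwrite('pics/w5z.png',cv2.resize(d['img'][200:400,200:440,::-1],None,fx=3,fy=3,interpolation=cv2.INTER_CUBIC))
E
```

```text
t: 6.35
tool_pos: [0.4767, 0.2595, 0.0659]
tool_rot: [2.797, 1.431, -0.0]
contact_force: [-0.0, 0.3, 1.1]
opening: 0.0298
[0.47675318 0.25953211 0.06591999]
```

View pics/w5z.png

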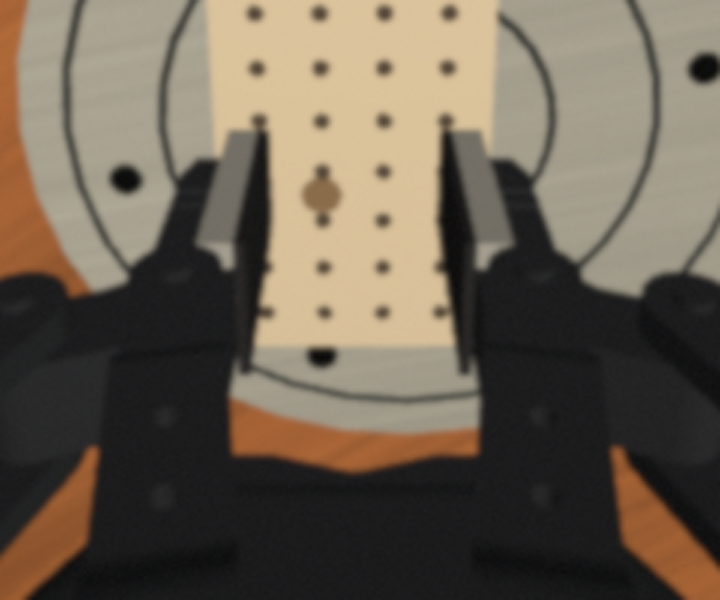

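The fingertips are above the block's face and hiding its edges, so the true tip sits well behind the stated TCP. I check the height with the scene camera.

```bash
python3 - <<'E'
from h import *
d=grab('scene','s5.png')
cv2.imwrite('pics/s5z.png',cv2.resize(d['img'][110:205,330:430,::-1],None,fx=6,fy=6,interpolation=cv2.INTER_CUBIC))
T=np.linalg.inv(d['T'])
for z in(.066,.079,.1):
    p=T@[.4767,.2595,z,1];print(z,d['cx']+d['fx']*p[0]/p[2],d['cy']+d['fy']*p[1]/p[2])
E
```

```text
0.066 375.3734628958968 164.2814642323897
0.079 375.6892057168907 161.2315771139817
0.1 376.2073713307283 156.22640668486312
```

View pics/s5z.png

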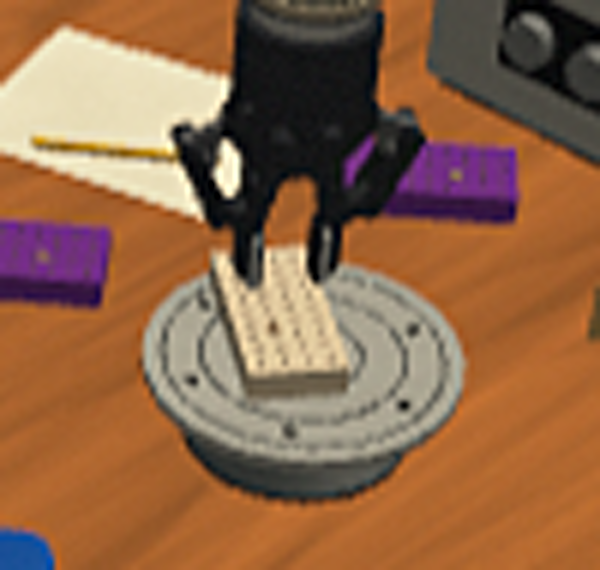

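The scene view shows the tips at about (377,157), roughly 20 mm above the face. I compute the tip height from both cameras and each opening.

```bash
python3 - <<'E'
from h import *
from scipy.spatial.transform import Rotation as R
def ld(f):
    z=np.load('pics/'+f+'.npz');return {k:z[k] for k in z.files}
M=R.from_rotvec(ctrl.get_obs()['tool_rot']).as_matrix();t=ctrl.get_obs()['tool_pos']
d=ld('s5.png');T=np.linalg.inv(d['T'])
for h in(0,.02,.03,.04):
  o=[]
  for x in(-.015,-.025,.015,.025):
   for y in(-.011,.011):
    p=T@np.append(t+M@[x,y,-h],1);o.append(((d['cx']+d['fx']*p[0]/p[2]-330)*6,(d['cy']+d['fy']*p[1]/p[2]-110)*6))
  print(h,np.round(o).astype(int).tolist())
for f,hgt in(('w3.png',0),('w4.png',0),('w5.png',0)):
    c=ld(f)['img'][225:330,220:420,::-1];cv2.imwrite('pics/z'+f,cv2.resize(c,None,fx=4,fy=4,interpolation=cv2.INTER_CUBIC))
E
```

```text
0 [[242, 316], [250, 340], [225, 317], [232, 341], [295, 312], [303, 336], [312, 311], [320, 335]]
0.02 [[245, 288], [253, 312], [227, 289], [235, 313], [298, 284], [306, 308], [315, 282], [324, 306]]
0.03 [[246, 273], [254, 297], [228, 275], [236, 299], [299, 269], [308, 293], [317, 268], [325, 292]]
0.04 [[248, 259], [255, 283], [230, 260], [237, 284], [301, 255], [309, 279], [319, 254], [327, 278]]
```

View pics/zw4.png

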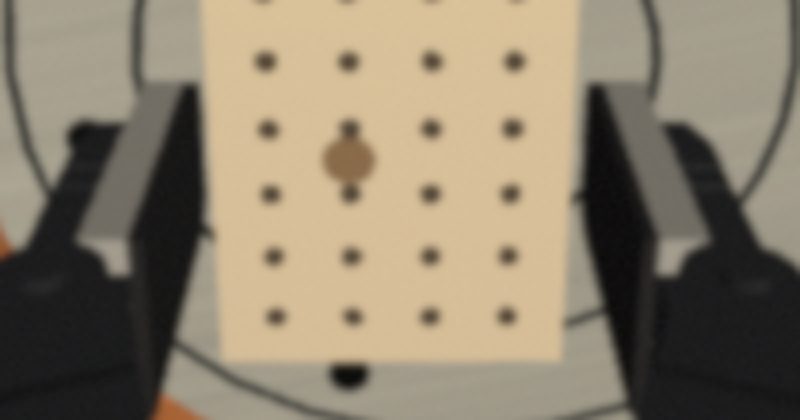

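Both cameras agree the tips are about 40 mm behind the reported TCP (46 mm when fully open). To get the tips about 10 mm below the face I need a TCP reading near 0.029. I open, then descend while watching the force.

```bash
python3 -m handwheel '{"offset":[[0,0,0],[0,0,0],[0,0,0],[0,0,0],[0,0,0],[0,0,-0.2],[0,0,-0.4],[0,0,-0.6],[0,0,-0.8],[0,0,-0.9]],"roll":[0,0,0,0,0,0,0,0,0,0]}' 85 45
python3 -m handwheel '{"offset":[[0,0,0],[0,0,0],[0,0,0],[0,0,0],[0,0,0],[0,0,0],[0,0,0],[0,0,0],[0,0,0],[0,0,0]],"roll":[0,0,0,0,0,0,0,0,0,0]}' 45 45
python3 - <<'E'
from h import *
d=grab('wrist','w6.png');print(ctrl.get_obs()['tool_pos'],ctrl.get_obs()['contact_force'])
e=grab('scene','s6.png');a=cv2.resize(d['img'][200:400,200:440,::-1],(480,400));b=cv2.resize(e['img'][110:205,330:406,::-1],(320,400));cv2.imwrite('pics/m6.png',np.hstack([a,b]))
E
```

```text
t: 7.45
tool_pos: [0.4759, 0.2592, 0.0283]
tool_rot: [-2.797, -1.431, 0.003]
contact_force: [-0.6, -0.6, 0.1]
opening: 0.0848
t: 8.45
tool_pos: [0.4772, 0.2597, 0.0304]
tool_rot: [2.797, 1.431, 0.001]
contact_force: [0.4, 0.1, 3.7]
opening: 0.0545
[0.47716611 0.25967163 0.0303789 ] [1.10476984 0.51551666 2.80998578]
```

View pics/m6.png

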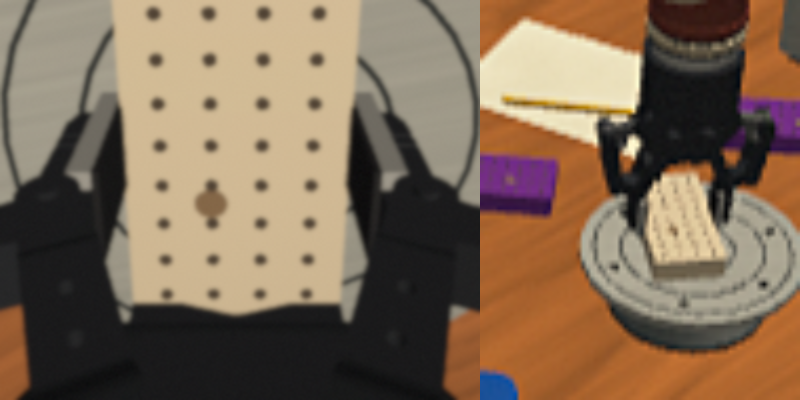

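Gripped: the fingers stalled at 54.5 mm with the tips beside the upper sides. Lift.

```bash
python3 -m handwheel '{"offset":[[0,0,0.1],[0,0,0.3],[0,0,0.6],[0,0,1],[0,0,1.4],[0,0,1.8],[0,0,2.2],[0,0,2.4],[0,0,2.5],[0,0,2.5]],"roll":[0,0,0,0,0,0,0,0,0,0]}'
python3 - <<'E'
from h import *
d=grab('wrist','w7.png');print(ctrl.get_obs()['tool_pos'],ctrl.get_obs()['contact_force'])
e=grab('scene','s7.png');a=cv2.resize(d['img'][200:400,200:440,::-1],(480,400));b=cv2.resize(e['img'][110:205,330:406,::-1],(320,400));cv2.imwrite('pics/m7.png',np.hstack([a,b]))
E
```

```text
t: 9.55
tool_pos: [0.477, 0.2596, 0.1304]
tool_rot: [2.797, 1.431, 0.001]
contact_force: [0.6, 0.7, -3.6]
opening: 0.0548
[0.47649511 0.25941126 0.12960178] [-0.81153272  0.07989695 -3.33098269]
```

View pics/m7.png

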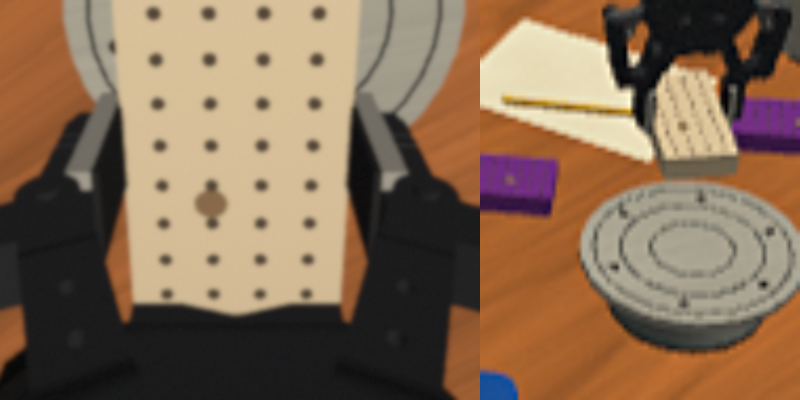

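Lifted level. I measure the block in the hand and the shift to the holder.

```bash
python3 - <<'E'
from h import *
z=np.load('pics/w7.png.npz');d={k:z[k] for k in z.files}
r=block(d,(235,80,390,352),.179)
z=np.load('pics/w6.png.npz');d={k:z[k] for k in z.files}
block(d,(235,80,390,352),.079)
o=ctrl.get_obs();print(o['tool_pos'],np.degrees(2*np.arctan2(o['tool_rot'][1],o['tool_rot'][0])))
E
```

```text
px (254, 162, 129, 190) rect ((474.78021240234375, 262.0528564453125), (56.27147674560547, 104.21513366699219), 54.14931106567383)
px (254, 162, 128, 190) rect ((474.99981689453125, 262.1631774902344), (55.96226501464844, 104.20064544677734), 54.164100646972656)
[0.47618452 0.2593041  0.12903297] -305.80693036912226
```

View pics/w7.png

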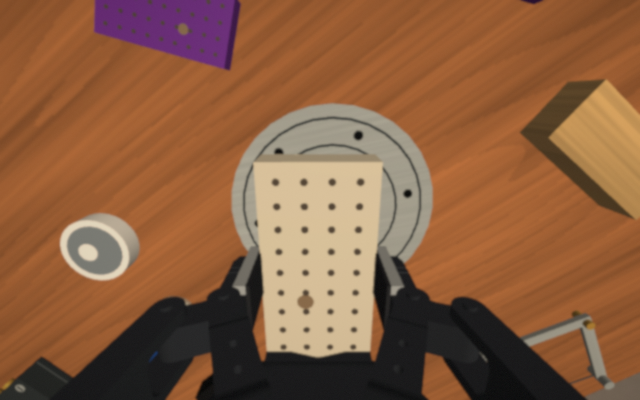

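Block is centred on the tool within about 1 mm. Carry it towards the holder.

```bash
python3 -m handwheel '{"offset":[[0.1,-0.6,0],[0.3,-1.7,0],[0.5,-2.9,0],[0.7,-4.1,0],[0.9,-5.3,0],[1.1,-6.5,0],[1.3,-7.7,0],[1.5,-8.9,0],[1.7,-10,0],[1.88,-10.8,0]],"roll":[0.4,1.1,1.8,2.5,3.2,3.9,4.6,5.3,6,6.72]}'
python3 -m handwheel '{"offset":[[0,-0.5,0],[0,-0.9,0],[0,-1.13,0],[0,-1.13,0],[0,-1.13,-0.3],[0,-1.13,-0.6],[0,-1.13,-0.8],[0,-1.13,-0.9],[0,-1.13,-0.9],[0,-1.13,-0.9]],"roll":[0,0,0,0,0,0,0,0,0,0]}'
python3 - <<'E'
from h import *
d=grab('wrist','w8.png');o=ctrl.get_obs();print(o['tool_pos'],np.degrees(2*np.arctan2(o['tool_rot'][1],o['tool_rot'][0])),o['contact_force'],o['opening'])
E
```

```text
t: 10.65
tool_pos: [0.5513, -0.1751, 0.1287]
tool_rot: [-2.13, -2.307, 0.001]
contact_force: [0.8, 0.3, -2.2]
opening: 0.0545
t: 11.65
tool_pos: [0.5521, -0.2176, 0.094]
tool_rot: [2.132, 2.307, 0.0]
contact_force: [-0.2, -0.5, -2.6]
opening: 0.0548
[ 0.55234047 -0.21778399  0.09441906] 94.52207116091823 [ 0.22160522 -0.17974709 -2.98423078] 0.05522559034476177
```

View pics/w8.png

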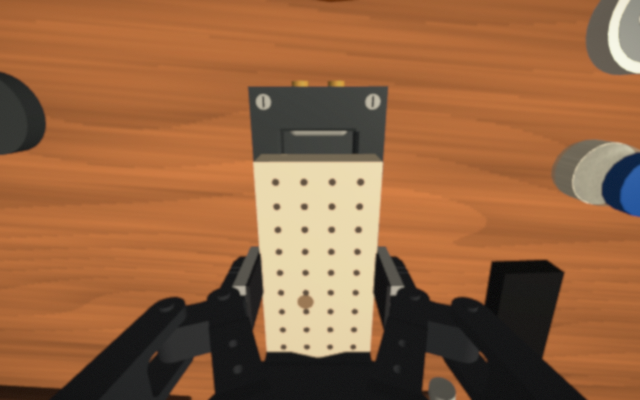

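The holder's far screws are at (263,102) and (373,102), and the block's far face edge runs 254–383 at row 162. The lateral centres agree to within a pixel. I check in mm.

```bash
python3 - <<'E'
from h import *
z=np.load('pics/w8.png.npz');d={k:z[k] for k in z.files};im=d['img'].astype(int)
y=np.radians(4.55);X=np.array([np.cos(y),np.sin(y)]);Y=np.array([-X[1],X[0]])
t=np.array([.5523,-.2178])
S=[]
for u,v in[(263,102),(373,102)]:
    c=im[v-8:v+9,u-8:u+9];w=np.clip(c.max(2)-110,0,None)*((c.max(2)-c.min(2))<30)
    yy,xx=np.mgrid[-8:9,-8:9];S.append((u+(w*xx).sum()/w.sum(),v+(w*yy).sum()/w.sum()))
for n,pts,h in(('screws',S,.034),('holder far corners',[(248.5,86.5),(387.5,86.5)],.034),('recess far',[(283,130),(355,130)],.034),('block far',[(254,162),(383,162)],.144)):
    P=np.array([ray(d,u,v,h)[:2] for u,v in pts])-t
    print(n,(P@X*1000).round(1),(P@Y*1000).round(1))
r=block(d,(235,80,390,352),.144)
E
```

```text
screws [-78.6 -78.7] [-40.2  42.1]
holder far corners [-89.2 -89.1] [-50.3  52.7]
recess far [-57.5 -57.5] [-26.   29.8]
block far [-55.2 -55.1] [-26.4  28.9]
px (254, 162, 129, 190) rect ((548.6235961914062, -217.10069274902344), (103.07242584228516, 55.572723388671875), 4.493390083312988)
```

Aligned: lateral offset is ~0 mm, and it needs +0.7 mm along x. Lower to just above the roller rest.

```bash
python3 -m handwheel '{"offset":[[0.02,0,-0.4],[0.02,0,-0.9],[0.02,0,-1.3],[0.02,0,-1.6],[0.02,0,-1.8],[0.02,0,-2],[0.02,0,-2.1],[0.02,0,-2.2],[0.02,0,-2.25],[0.02,0,-2.25]],"roll":[0,0,0,0,0,0,0,0,0,0]}'
python3 - <<'E'
from h import *
d=grab('wrist','w9.png');o=ctrl.get_obs();print(o['tool_pos'],o['contact_force'])
e=grab('scene','s9.png');a=cv2.resize(d['img'][60:400,150:490,::-1],(400,400));b=cv2.resize(e['img'][210:310,230:330,::-1],(400,400));cv2.imwrite('pics/m9.png',np.hstack([a,b]))
E
```

```text
t: 12.7
tool_pos: [0.5528, -0.2177, 0.004]
tool_rot: [2.132, 2.307, -0.0]
contact_force: [-0.4, 0.5, -2.9]
opening: 0.0547
[ 0.5529823  -0.21779589  0.00421726] [ 0.81655251  0.51906634 -2.41050953]
```

View pics/m9.png

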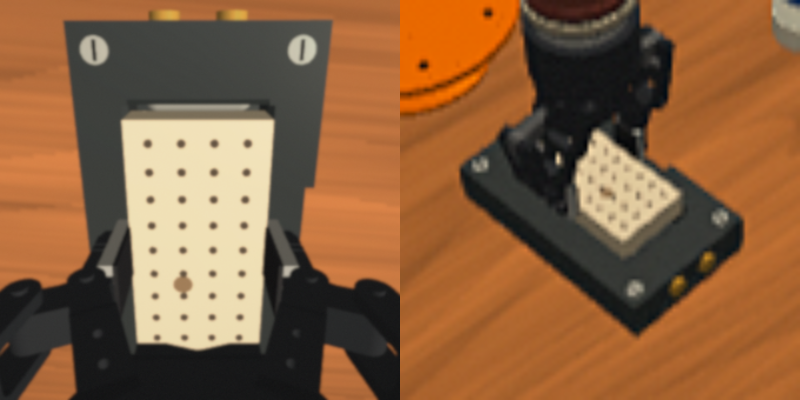

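Lateral centring still holds: block mid at 317.9 px, recess mid 318.3. I lower slowly onto the rollers.

```bash
python3 -m handwheel '{"offset":[[0,0,-0.03],[0,0,-0.06],[0,0,-0.09],[0,0,-0.11],[0,0,-0.13],[0,0,-0.15],[0,0,-0.15],[0,0,-0.15],[0,0,-0.15],[0,0,-0.15]],"roll":[0,0,0,0,0,0,0,0,0,0]}'
python3 - <<'E'
from h import *
d=grab('wrist','w10.png');o=ctrl.get_obs();print(o['tool_pos'],o['contact_force'],o['wrist_torque'])
E
```

```text
t: 13.8
tool_pos: [0.5528, -0.2177, -0.002]
tool_rot: [2.132, 2.307, 0.0]
contact_force: [-0.6, 0.7, -3.0]
opening: 0.0549
[ 0.55277264 -0.21770193 -0.00204123] [ 0.07234723  1.03888526 -2.68132345] [ 0.05119077 -0.03083725  0.02733848]
```

```bash
python3 -m handwheel '{"offset":[[0,0,-0.02],[0,0,-0.04],[0,0,-0.06],[0,0,-0.08],[0,0,-0.08],[0,0,-0.08],[0,0,-0.08],[0,0,-0.08],[0,0,-0.08],[0,0,-0.08]],"roll":[0,0,0,0,0,0,0,0,0,0]}'
python3 - <<'E'
from h import *
d=grab('wrist','w11.png');o=ctrl.get_obs();print(o['tool_pos'],o['contact_force'],o['wrist_torque'])
e=grab('scene','s11.png');a=cv2.resize(d['img'][60:400,150:490,::-1],(400,400));b=cv2.resize(e['img'][210:310,230:330,::-1],(400,400));cv2.imwrite('pics/m11.png',np.hstack([a,b]))
E
```

```text
t: 14.85
tool_pos: [0.5532, -0.2179, -0.0032]
tool_rot: [2.132, 2.307, 0.0]
contact_force: [-5.6, 1.7, 7.9]
opening: 0.0545
[ 0.55318917 -0.21784753 -0.00323291] [-5.51155036  3.03033856  9.18446773] [0.43345534 0.74432215 0.10680212]
```

View pics/m11.png

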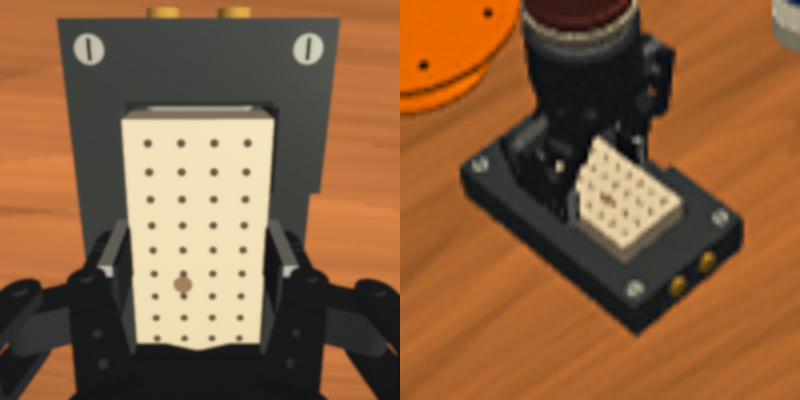

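Contact is at the expected height, about 11 N up and -5.5 N in x, so the +x roller is loaded more. I ease back 1 mm in -x, raise a hair, then release.

```bash
python3 -m handwheel '{"offset":[[-0.02,0,0.01],[-0.03,0,0.02],[-0.03,0,0.02],[-0.03,0,0.02],[-0.03,0,0.02],[-0.03,0,0.02],[-0.03,0,0.02],[-0.03,0,0.02],[-0.03,0,0.02],[-0.03,0,0.02]],"roll":[0,0,0,0,0,0,0,0,0,0]}'
python3 -m handwheel '{"offset":[[0,0,0],[0,0,0],[0,0,0],[0,0,0],[0,0,0],[0,0,0],[0,0,0],[0,0,0],[0,0,0],[0,0,0]],"roll":[0,0,0,0,0,0,0,0,0,0]}' 75
python3 - <<'E'
from h import *
d=grab('wrist','w12.png');o=ctrl.get_obs();print(o['tool_pos'],o['contact_force'],o['wrist_torque'])
e=grab('scene','s12.png');a=cv2.resize(d['img'][60:400,150:490,::-1],(400,400));b=cv2.resize(e['img'][210:310,230:330,::-1],(400,400));cv2.imwrite('pics/m12.png',np.hstack([a,b]))
E
```

```text
t: 15.95
tool_pos: [0.553, -0.2179, -0.0031]
tool_rot: [2.13, 2.306, 0.002]
contact_force: [0.0, 3.7, 6.7]
opening: 0.0547
t: 16.95
tool_pos: [0.5515, -0.2177, -0.0045]
tool_rot: [2.132, 2.307, -0.0]
contact_force: [-0.1, -0.7, -0.2]
opening: 0.0749
[ 0.55156777 -0.21770088 -0.00446973] [ 0.19721903  0.62034215 -0.13869587] [-0.0263147  -0.01775358 -0.04395222]
```

View pics/m12.png

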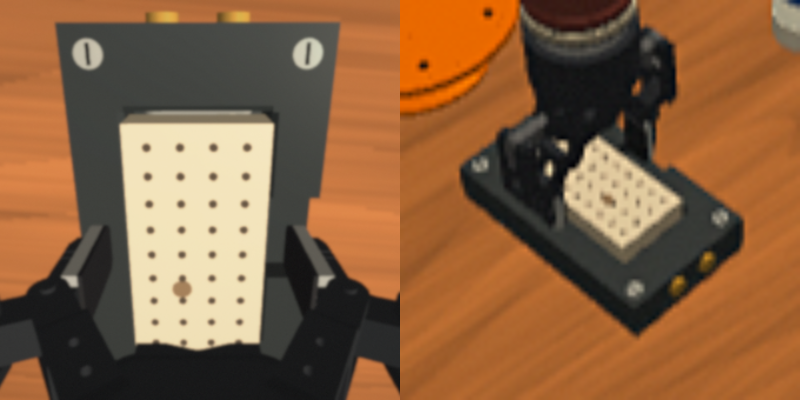

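Released; no force on the hand. Rise straight up and check.

```bash
python3 -m handwheel '{"offset":[[0,0,0.2],[0,0,0.6],[0,0,1.2],[0,0,1.8],[0,0,2.4],[0,0,3],[0,0,3.6],[0,0,3.9],[0,0,4],[0,0,4]],"roll":[0,0,0,0,0,0,0,0,0,0]}' 85
python3 - <<'E'
from h import *
d=grab('wrist','w13.png');o=ctrl.get_obs();print(o['tool_pos'],o['contact_force'])
e=grab('scene','s13.png');a=cv2.resize(d['img'][60:400,150:490,::-1],(400,400));b=cv2.resize(e['img'][210:310,230:330,::-1],(400,400));cv2.imwrite('pics/m13.png',np.hstack([a,b]))
block(d,(200,80,440,352),.046)
E
```

```text
t: 18.05
tool_pos: [0.5517, -0.2178, 0.1561]
tool_rot: [2.132, 2.306, 0.0]
contact_force: [0.2, 0.1, -0.6]
opening: 0.0849
[ 0.55113902 -0.21746656  0.15483597] [ 0.08599092  0.57910807 -0.4306752 ]
px (288, 128, 60, 107) rect ((552.1659545898438, -217.3279266357422), (109.2505111694336, 55.76853561401367), 4.59293794631958)
```

View pics/m13.png

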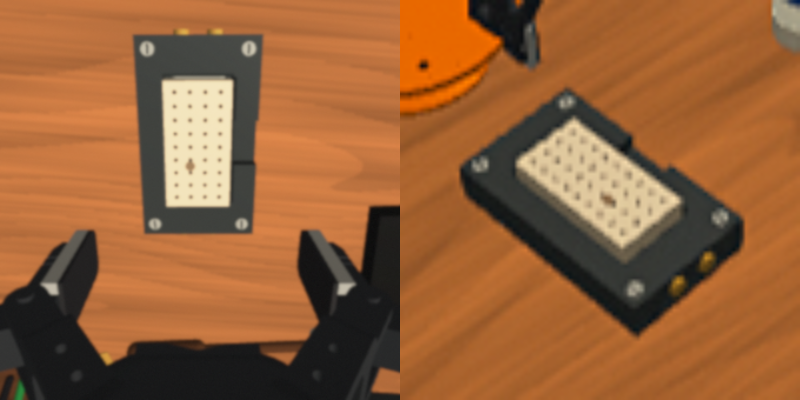

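It rests level and centred: (0.5522, -0.2173), yaw 4.6°, within 0.5 mm of the holder centre, and the face shows about 12 mm proud. Next I shut the fingers and go above the +x end.

```bash
python3 -m handwheel '{"offset":[[0.2,0.02,0],[0.5,0.04,0],[0.8,0.07,-0.2],[0.94,0.07,-0.8],[0.94,0.07,-1.4],[0.94,0.07,-2],[0.94,0.07,-2.5],[0.94,0.07,-2.8],[0.94,0.07,-3],[0.94,0.07,-3]],"roll":[0,0,0,0,0,0,0,0,0,0]}' 0 40
python3 - <<'E'
from h import *
d=grab('wrist','w14.png');o=ctrl.get_obs();print(o['tool_pos'],o['contact_force'],o['opening'])
e=grab('scene','s14.png');a=cv2.resize(d['img'][60:400,150:490,::-1],(400,400));b=cv2.resize(e['img'][210:310,230:330,::-1],(400,400));cv2.imwrite('pics/m14.png',np.hstack([a,b]))
E
```

```text
t: 19.15
tool_pos: [0.5888, -0.2145, 0.0343]
tool_rot: [-2.131, -2.306, 0.001]
contact_force: [-1.0, -0.1, -0.7]
opening: -0.0001
[ 0.58941375 -0.21485659  0.03545209] [ 0.29565124 -0.71041892  0.03803817] 0.00011206148522439576
```

View pics/m14.png

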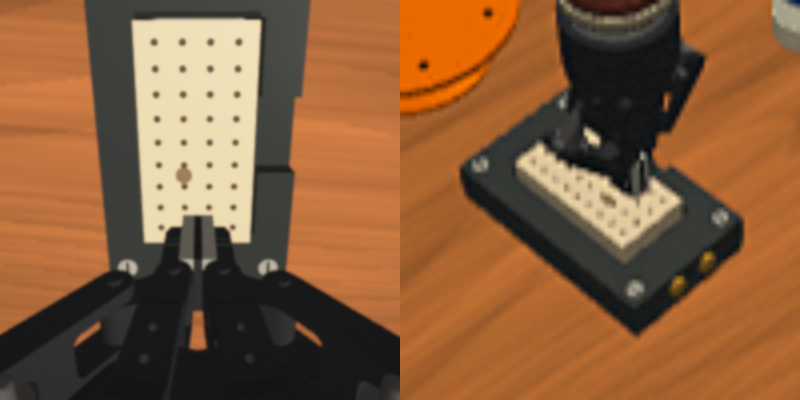

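Shut fingers hover over the +x end, with the tips near (200,215) in the left view. First press of a few mm.

```bash
python3 -m handwheel '{"offset":[[0,0,-0.2],[0,0,-0.4],[0,0,-0.55],[0,0,-0.62],[0,0,-0.67],[0,0,-0.72],[0,0,-0.77],[0,0,-0.77],[0,0,-0.77],[0,0,-0.77]],"roll":[0,0,0,0,0,0,0,0,0,0]}'
python3 - <<'E'
from h import *
o=ctrl.get_obs();print(o['tool_pos'],o['contact_force'],o['wrist_torque'])
e=grab('scene','s15.png');cv2.imwrite('pics/m15.png',cv2.resize(e['img'][210:310,230:330,::-1],(500,500),interpolation=cv2.INTER_CUBIC))
E
```

```text
t: 20.25
tool_pos: [0.589, -0.2149, 0.0044]
tool_rot: [-2.132, -2.307, 0.0]
contact_force: [-0.1, -0.6, 0.0]
opening: 0.0
[ 0.58899951 -0.2149317   0.00441709] [-0.0902673  -0.55305847  0.01988603] [-0.02482666 -0.03048751 -0.03174944]
```

View pics/m15.png

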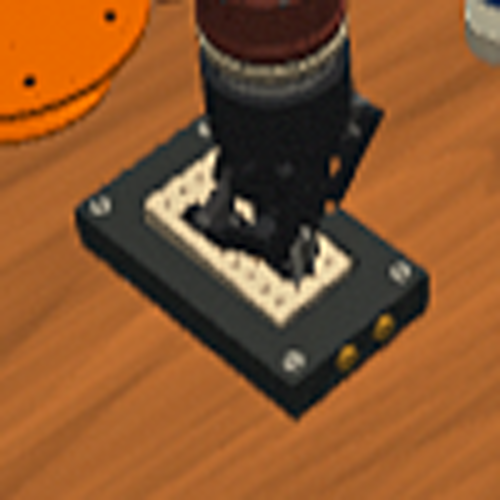

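```bash
python3 -m handwheel '{"offset":[[0,0,-0.02],[0,0,-0.04],[0,0,-0.06],[0,0,-0.08],[0,0,-0.1],[0,0,-0.1],[0,0,-0.1],[0,0,-0.1],[0,0,-0.1],[0,0,-0.1]],"roll":[0,0,0,0,0,0,0,0,0,0]}'
```

```text
t: 21.3
tool_pos: [0.5895, -0.215, 0.0025]
tool_rot: [2.132, 2.307, 0.0]
contact_force: [-3.6, 2.6, 10.2]
opening: 0.0
```

```bash
python3 -m handwheel '{"offset":[[0,0,-0.02],[0,0,-0.04],[0,0,-0.06],[0,0,-0.08],[0,0,-0.1],[0,0,-0.1],[0,0,-0.1],[0,0,-0.1],[0,0,-0.1],[0,0,-0.1]],"roll":[0,0,0,0,0,0,0,0,0,0]}'
python3 - <<'E'
from h import *
o=ctrl.get_obs();print(o['tool_pos'],o['contact_force'],o['wrist_torque'])
e=grab('scene','s16.png');cv2.imwrite('pics/m16.png',cv2.resize(e['img'][210:310,230:330,::-1],(500,500),interpolation=cv2.INTER_CUBIC))
E
```

```text
t: 22.3
tool_pos: [0.5897, -0.2151, 0.0021]
tool_rot: [-2.131, -2.307, 0.001]
contact_force: [-12.5, 5.8, 28.1]
opening: 0.0
[ 0.58973357 -0.21510036  0.00212778] [-12.54742181   5.81765374  28.11083383] [ 1.03329287  2.33369678 -0.07313892]
```

View pics/m16.png

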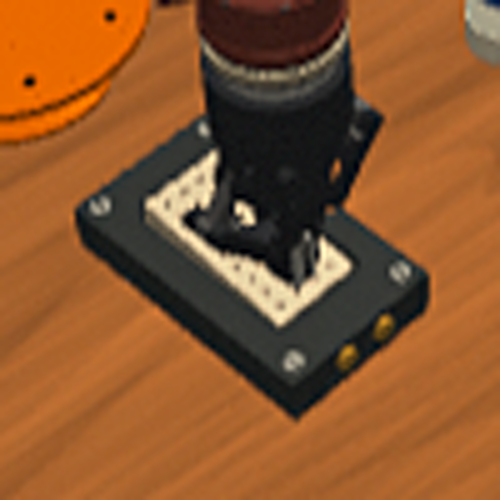

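28 N with no further travel, so the +x end looks home. I rise, shift to the -x end and check.

```bash
python3 -m handwheel '{"offset":[[0,0,0.2],[0,0,0.6],[0,0,1],[-0.5,-0.04,1],[-1,-0.08,1],[-1.5,-0.12,1],[-1.75,-0.14,1],[-1.84,-0.15,1],[-1.84,-0.15,1],[-1.84,-0.15,1]],"roll":[0,0,0,0,0,0,0,0,0,0]}'
python3 - <<'E'
from h import *
d=grab('wrist','w17.png');o=ctrl.get_obs();print(o['tool_pos'],o['contact_force'],o['opening'])
e=grab('scene','s17.png');a=cv2.resize(d['img'][60:400,150:490,::-1],(400,400));b=cv2.resize(e['img'][210:310,230:330,::-1],(400,400));cv2.imwrite('pics/m17.png',np.hstack([a,b]))
E
```

```text
t: 23.35
tool_pos: [0.5163, -0.221, 0.0371]
tool_rot: [2.132, 2.307, 0.001]
contact_force: [-0.4, 0.0, 1.3]
opening: -0.0001
[ 0.51628312 -0.22101331  0.03697133] [-0.28166814  0.28119291 -0.28627366] -6.087535171655107e-05
```

View pics/m17.png

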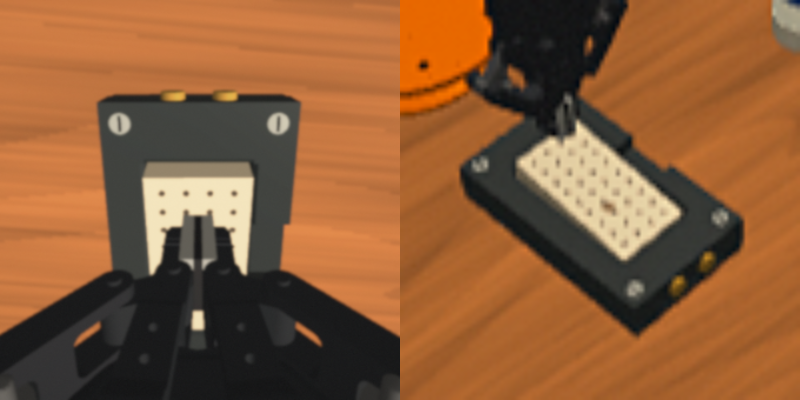

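The +x end is flush and the -x end still proud. I press the -x end.

```bash
python3 -m handwheel '{"offset":[[0,0,-0.2],[0,0,-0.4],[0,0,-0.5],[0,0,-0.6],[0,0,-0.67],[0,0,-0.74],[0,0,-0.81],[0,0,-0.88],[0,0,-0.9],[0,0,-0.9]],"roll":[0,0,0,0,0,0,0,0,0,0]}'
python3 -m handwheel '{"offset":[[0,0,-0.02],[0,0,-0.04],[0,0,-0.06],[0,0,-0.06],[0,0,-0.06],[0,0,-0.06],[0,0,-0.06],[0,0,-0.06],[0,0,-0.06],[0,0,-0.06]],"roll":[0,0,0,0,0,0,0,0,0,0]}'
```

```text
t: 24.45
tool_pos: [0.5154, -0.2211, 0.0007]
tool_rot: [-2.132, -2.307, 0.001]
contact_force: [-2.9, 0.6, 3.2]
opening: 0.0001
t: 25.45
tool_pos: [0.5154, -0.2211, 0.0006]
tool_rot: [-2.131, -2.307, 0.002]
contact_force: [-9.5, 2.3, 16.9]
opening: -0.0001
```

```bash
python3 -m handwheel '{"offset":[[0,0,-0.02],[0,0,-0.04],[0,0,-0.05],[0,0,-0.05],[0,0,-0.05],[0,0,-0.05],[0,0,0.2],[0,0,0.6],[0,0,1],[0,0,1]],"roll":[0,0,0,0,0,0,0,0,0,0]}'
python3 -m handwheel '{"offset":[[0.5,0.04,0],[1,0.08,0],[1.5,0.12,0],[1.84,0.15,0],[1.84,0.15,-0.3],[1.84,0.15,-0.6],[1.84,0.15,-0.8],[1.84,0.15,-0.9],[1.84,0.15,-0.96],[1.84,0.15,-0.96]],"roll":[0,0,0,0,0,0,0,0,0,0]}'
```

```text
t: 26.45
tool_pos: [0.5178, -0.2221, 0.0416]
tool_rot: [2.128, 2.303, 0.002]
contact_force: [0.5, 0.1, 0.4]
opening: -0.0001
t: 27.45
tool_pos: [0.588, -0.2147, 0.0006]
tool_rot: [-2.131, -2.305, 0.001]
contact_force: [-3.5, 2.6, 6.6]
opening: 0.0001
```

Both ends now stop at the same height (0.0006). One more firm press here, then rise.

```bash
python3 -m handwheel '{"offset":[[0,0,-0.03],[0,0,-0.06],[0,0,-0.08],[0,0,-0.08],[0,0,-0.08],[0,0,-0.08],[0,0,-0.08],[0,0,-0.08],[0,0,-0.08],[0,0,-0.08]],"roll":[0,0,0,0,0,0,0,0,0,0]}'
python3 -m handwheel '{"offset":[[0,0,0.2],[0,0,0.6],[0,0,1.2],[0,0,1.8],[0,0,2.4],[0,0,3],[-0.3,0,3.6],[-0.6,0,3.9],[-0.9,0,4],[-0.9,0,4]],"roll":[0,0,0,0,0,0,0,0,0,0]}'
python3 - <<'E'
from h import *
d=grab('wrist','w20.png');o=ctrl.get_obs();print(o['tool_pos'],o['contact_force'],o['opening'])
e=grab('scene','s20.png');a=cv2.resize(d['img'][60:400,150:490,::-1],(400,400));b=cv2.resize(e['img'][210:310,230:330,::-1],(400,400),interpolation=cv2.INTER_CUBIC);cv2.imwrite('pics/m20.png',np.hstack([a,b]))
block(d,(200,60,440,352),.034)
E
```

```text
t: 28.45
tool_pos: [0.5881, -0.2147, 0.0005]
tool_rot: [-2.13, -2.305, 0.002]
contact_force: [-12.5, 6.0, 23.0]
opening: 0.0
t: 29.45
tool_pos: [0.5523, -0.2151, 0.1574]
tool_rot: [2.132, 2.306, 0.0]
contact_force: [-0.5, -0.7, 0.4]
opening: 0.0002
[ 0.55244591 -0.21485463  0.15637035] [-0.19504359 -0.88860521  0.17769596] 1.9860403647134082e-05
px (286, 126, 58, 103) rect ((552.2081909179688, -217.507080078125), (109.05818176269531, 56.251461029052734), 4.579178333282471)
```

View pics/m20.png

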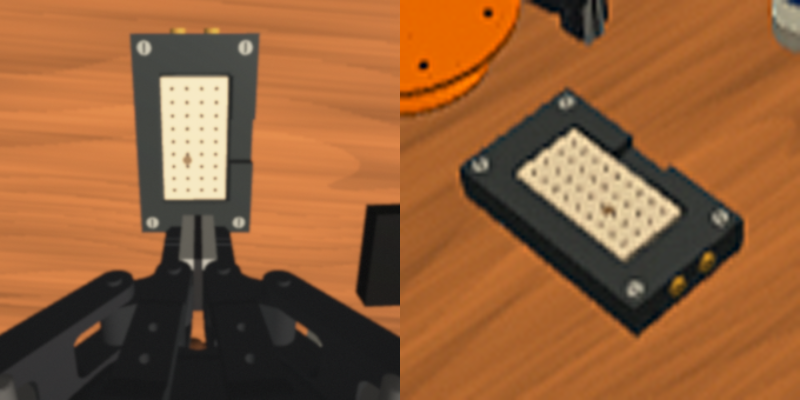

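The block lies flush at both ends: no side face is visible in the scene view, and it is centred at (0.5522, -0.2175), yaw 4.6°. The hand is clear, so I hand in.

```bash
python3 - <<'E'
from station import ctrl
print(ctrl.finish_job())
E
```

```text
the job is handed in; nothing more can be done
None
```

I lifted the block off the turntable, laid it on the rollers in the holder's mouth and let go. I then pressed the +x end, the -x end and the +x end again, and raised the hand about 15 cm clear. I handed the job in at about 29.5 s; no verdict was reported.

**Last checks:**
- **Position:** the block is centred within about 1 mm of the holder and aligned within about 0.1°.
- **Flushness:** no side face shows in the scene view. The last presses on both ends stopped at the same height, a TCP reading of 0.0006, at 17 N (-x) and 23 N (+x). I did not measure the tilt directly.
- **Bystanders:** I saw no contact with other things, but I did not re-measure their positions.

**What failed or disagreed:**
- **Missed first grasp:** the fingers closed above the block's face because the tips sit about 40 mm behind the reported TCP, not at it. Both cameras showed this, and I regrasped about 36 mm lower.
- **Uneven contact on laying in:** the +x roller loaded first, at about -5.5 N in x. I shifted 1 mm back before letting go.
- **First +x press height:** it peaked at 28 N with a TCP reading of 0.0021, against 0.0006 at the end. That end was probably not fully down until the -x end was pressed too.

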